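# Bring the timing stripe of a label-feed drive to the top

## Robot

A 6-joint arm with a two-finger parallel gripper is mounted at the origin on a cart in front of the work surface, level with it; the furniture and walls round the work are solid. World frame = base frame: x ahead of the robot, y to its left, z up, the work surface at z = 0. Lengths are in m, angles in degrees, forces in N, time in s.
With the tool pointing down it reaches from about 0.3 to 0.75 m from the base axis. Payload 8.5 kg.
Tool frame: the origin (TCP) lies on the centre line of the jaws, within the pads' length; the fingertips stand 17 mm ahead of it and the grasp point (between the pads) lies 2 mm behind it (env.tcp_to_tips is the distance from the TCP to the fingertips, in m); z points along the fingers, y is the line along which they close (so a half turn about z gives the same grasp; the last joint's range is limited). The gripper opens to 85 mm and grips with 20 to 120 N. Pads are 22 mm wide; open, the fingers measure 114 mm over their backs; the gripper's body (76 mm by 85 mm) begins 54 mm behind the grasp point. The pads swing forward as they close: fully open they stand 13 mm farther back than shut.
Start: joints at [61.92, 21.807, 74.336, -0, 83.858, -12.336], TCP at [0.149, 0.529, 0.209] pointing down, gripper open.
Joint ranges: [-178.18, 178.18], [-50.72, 133.34], [12.68, 142.11], [-81.47, 261.47], [9.98, 163.14], [-165.26, 165.26]. Speed limits (degrees/s): [136.94, 136.94, 180, 180, 180, 180].

## Interface

Orientations are given as a 3x3 rotation matrix whose columns are the frame's x, y, z axes.
In Python, from rig import env gives the robot as it stands. The module is installed in compiled form; this text tells all that it offers.
- The arm moves only by the shell command python3 -m pendant 'ROWS' [FORCE]. ROWS is JSON, a list of rows, each a list of 7 numbers: the opening, from 0 (shut) to 1 (fully open), then the shift along the tool's x, y, z in m, then the turn, a rotation vector about the tool's x, y, z in rad. A call has 1 to 5 rows; each row is the pose to reach, as a shift and turn from the pose commanded when the call began, along the tool's axes at that moment; what a row does not reach only later rows make up. A row lasts 1/8 s, in which the tool goes at most 62.5 mm and 10.7 degrees, less where a joint would pass 70% of its speed; a pose out of reach is approached as far as the arm can. A call with a gripper value outside its range is refused whole. The fingers move at their own pace and stop on an object; FORCE is the grip in N (left out, the last holds). Time passes only in rows, so rows that repeat a pose let the fingers close. It gives the time, the measured TCP pose, the force, the opening and the grip force at its end, in the units of the state.
- env.observe(): the state, without advancing time (a new reading comes with each control period).
- env.get_image(name): name is "scene" or "side" or "wrist"; returns a dict with "image" (420x560x3 uint8, blue, green, red), "fx", "fy", "cx", "cy" (pixels), "k1" (the pictures are not rectified: a ray, as slopes to the right and down, at radius r is drawn at 1 + k1 r^2 times it, then the intrinsics apply), "pose" (4x4, takes a point from camera to world coordinates). Camera axes: x right, y up, looking along -z (the intrinsics and any distortion apply to the point x, -y, -z); pixel columns grow to the right and rows downward; lengths in m; the calibration is good to about 2 mm. A picture is of the moment at which its call begins. There is no depth.
- env.close_job(): hands the job in; it is judged then, once.
Trained networks look in the newest picture that a camera, given by its name, has taken for a name from the list of things; names that differ only in an ending like _2 or _b are one class to them, and where a whole thing is asked for, a point or a joint stands for the part that bears it (a point fixed in the world has none). Each returns a list of dicts, best first, with "conf" (0 to 1); they miss things now and then, are a little off and sometimes report something else, mostly with a low value. They report only what shows in the picture. A call takes as long as a camera call. They do not tell look-alikes from the thing itself.
- env.find_in(camera, thing): "bbox" ([centre column, centre row, width, height] in pixels, round what is visible of it).
- env.trace(camera, thing): "mask" (420x560 bool, what is visible of it) and "bbox" ([centre column, centre row, width, height] in pixels, round what is visible of it).
- env.tip_of(camera, thing): "centre" ([column, row] in pixels: a listed point, or the origin of a listed thing).
The state is a dict: "time_s": time; "q": joint angles; "qvel": joint speeds; "joint_efforts": joint torques, N m; "position": TCP position; "tool_rot": TCP orientation; "ft_force": force on the tool from outside, world axes, zero at the start; "wrist_torque": the same for the moment, N m; "grip_width": finger opening in m; "gripper_force": force on a finger pad.
Only numpy, scipy, OpenCV 4.12 (cv2) and the standard library are available. Lean on these libraries where they do the work, as an engineer would, in place of code of your own. Each camera call takes 0.05 s, during which the arm holds its last target. There are 200 camera calls.

## Task

Take the orange bayonet cover off the top of the blue label-feed drive (a quarter turn counterclockwise to free it, then straight up) and set it down gently on open bench top, grip bar up. Then turn the black peg wheel on the side of the drive, by pushing its pegs, until the red stripe on the drum inside comes to the very top, centred in the open port, and leave it there. Leave the mug, tape, label roll and sample bottle where they are.

Things in the scene. Friction and masses are not known exactly. Their poses are not given: they have to be found in the camera images.
- drive_unit: blue label-feed drive fixed to the bench. Origin: centre of its underside, on the bench; z up, x along its length (roughly away from the robot), y across. Foot plate 180 x 110 mm (x, y); hollow housing 150 x 80 mm, 165 mm high, with a round port in its top. Its shaft runs along y at height 95 mm and carries the peg wheel outside on the -y side and the drum inside.
- port (a point): centre of the round port, 54 mm wide, in the housing's upper face, 165 mm above the bench; axes as drive_unit. Beside it two steel claws stand at x = +-47 mm: their overhangs reach from 37 to 54 mm from the port's axis, are 30 mm wide in y, and their tops lie 180 mm above the bench.
- hub (a point): centre of the peg wheel: in drive_unit's frame x = 0, y = -85 mm, height 95 mm; fixed, axes as drive_unit. Black disc of 38 mm radius, 18 mm thick, with 6 radial pegs (one every 60 degrees), their ends 80 mm from the axis; the pegs' outer 30 mm are 16 mm thick, the rest 12 mm. Turns both ways without end against a friction of 0.16 N m and stays where it is left.
- drive_wheel (a joint): angle of peg wheel and drum, rad: 0 or any multiple of 2 pi when the red stripe is exactly at the top; grows as the wheel's top moves toward +x of drive_unit (away from the robot). One peg is in line with the stripe, so a peg stands straight up when the stripe is at the top; the six pegs look alike.
- stripe (a point): middle of the red stripe (12 mm wide, across the rim of the drum), 60 mm from the shaft's axis; its z points outward, straight up when the stripe is at the top. The drum is seen only through the open port. Half its rim is yellow, half white; the stripe is one border. If yellow shows, the short way is to move the wheel's top away from the robot; if white shows, toward it.
- cover: orange loose cover, about 120 g. Origin: centre of the underside of its grey spigot (48 mm wide, 8 mm high). Disc 72 mm wide at heights 7.5 to 15.5 mm, two ears along +-x to 45.5 mm from the axis, 15 mm wide. Locked at first: x along drive_unit's x within 0.1 rad, ears under the claws; turned counterclockwise from above by 45 to 100 degrees (clockwise is blocked) it lifts straight off.
- cover_grip (a point): on the axis of the upright grip bar on top of the cover, 32 mm above the cover's origin; axes as cover. Bar 62 mm long (x), 16 mm wide (y), from the disc at 15.5 mm to its top at 46.5 mm above the cover's origin; grip it across y. Open bench to set the cover down: about x = 0.44 m, y = -0.20 m of the world, 60 mm all round.
- labels: green label roll standing upright, 60 mm wide, 74 mm high; bystander. Origin at its foot. The wooden labelling stand and its bottle behind it reach 240 mm high; a tall bottle crate stands behind the drive, from x = 0.65 m.
- white_mug: white mug, 78 x 116 x 97 mm; bystander. Origin at its foot.
- tape: roll of masking tape lying flat, 98 mm wide, 25 mm high; bystander. Origin at its underside.
- sample_bottle: clear bottle with a black cap, 50 mm wide, 102 mm high; bystander. Origin at its foot.
There are look-alikes about, which are no part of the job. What is meant by the cover is not purple, and is the larger of those in its own colour.

How it is judged (in metres and radians):
On the way, in this order (a step that is already met when the one before it is completed fails the run):
1. the cover is off the drive and stands on the bench (horizontal distance between cover and port above 0.09 m and height (world z) of cover below 0.008 m), for 0.2 s.
2. the red stripe is at the top (angle between stripe's own z axis and vertical below 0.12 rad), for 0.2 s.
At the end, for the whole second after the job is handed in: The red stripe stands within 0.12 rad (7 degrees) of the very top and the wheel is at rest; the cover stands on the bench top itself (its origin within 8 mm of it), grip bar up within 0.15 rad, at rest, at least 90 mm from the port's axis seen from above (all of step 1 and angle between stripe's own z axis and vertical below 0.12 rad and velocity of joint drive_wheel between -0.05 and 0.05 rad/s and height (world z) of cover above -0.005 m and angle between cover's own z axis and vertical below 0.15 rad and linear speed of cover below 0.02 m/s); the robot touches nothing.
It fails at once if the cover is dropped or thrown down (faster than 0.8 m/s within 60 mm of the bench) (height (world z) of cover below 0.06 m and linear speed of cover above 0.8 m/s).
It fails at once if the mug, tape, label roll or sample bottle is moved by more than 30 mm (distance of any of labels, white_mug, tape, sample_bottle from where it was at the start of the episode above 0.03 m).
It also fails if it takes over 67 s, if anything falls off the work surface, if the arm or the gripper's body presses on something with over 40 N, if the wrist force passes 120 N, or if a joint passes its speed limit or range.

## Working session

There is one attempt and no reset: what is moved stays moved. The work goes in short steps, Python scripts to look and compute and a shell command to move; the robot and the scene stay as the last step left them, time stands still between calls to the robot, and variables do not carry over. Pictures are saved under pics/ and viewed, at most 10 in all, crops included, and the job is handed in when it is done.

```bash
mkdir -p pics; cat > h.py <<'E'
import numpy as np, cv2
from rig import env
def ray(im,uv):
    K=np.array([[im['fx'],0,im['cx']],[0,im['fy'],im['cy']],[0,0,1]])
    d=(np.array(uv,float)-[im['cx'],im['cy']])/[im['fx'],im['fy']]
    s=d.copy()
    for _ in range(20): s=d/(1+im['k1']*(s@s))
    P=np.array(im['pose']); return P[:3,3],P[:3,:3]@np.array([s[0],-s[1],-1.])
def atz(im,uv,z):
    o,d=ray(im,uv); return o+d*(z-o[2])/d[2]
def proj(im,p):
    P=np.array(im['pose']); c=P[:3,:3].T@(np.array(p)-P[:3,3]); s=np.array([c[0],-c[1]])/-c[2]
    s=s*(1+im['k1']*(s@s)); return s*[im['fx'],im['fy']]+[im['cx'],im['cy']]
def tri(a,b):
    (o1,d1),(o2,d2)=a,b; A=np.c_[d1,-d2]; t=np.linalg.lstsq(A,o2-o1,rcond=None)[0]
    p,q=o1+t[0]*d1,o2+t[1]*d2; return (p+q)/2,np.linalg.norm(p-q)
E
python3 - <<'E'
from h import *
ims={c:env.get_image(c) for c in('scene','side')}
cv2.imwrite('pics/a.png',cv2.resize(np.hstack([ims['scene']['image'],ims['side']['image']]),(800,300)))
cv2.imwrite('pics/scene.png',ims['scene']['image']);cv2.imwrite('pics/side.png',ims['side']['image'])
for c in ims:
    print(c,np.round(ims[c]['pose'],2).tolist())
    for t in('cover','cover_grip','drive_unit','port','hub'):
        print(t,[(np.round(r['centre']).tolist(),round(r['conf'],2)) for r in env.tip_of(c,t)][:4])
print(np.round(env.observe()['tool_rot'],3).tolist())
E
```

```text
scene [[0.82, 0.28, -0.5, -0.09], [-0.58, 0.4, -0.71, -0.91], [0.0, 0.87, 0.49, 0.8], [0.0, 0.0, 0.0, 1.0]]
cover [([191.0, 216.0], 0.65), ([228.0, 188.0], 0.5), ([356.0, 232.0], 0.42)]
cover_grip [([229.0, 176.0], 0.78), ([190.0, 209.0], 0.59), ([228.0, 184.0], 0.54), ([353.0, 222.0], 0.38)]
drive_unit [([227.0, 227.0], 0.95)]
port [([226.0, 183.0], 0.92)]
hub [([239.0, 214.0], 0.67)]
side [[0.83, 0.37, -0.42, -0.02], [-0.56, 0.57, -0.61, -0.83], [0.02, 0.74, 0.68, 1.12], [0.0, 0.0, 0.0, 1.0]]
cover [([212.0, 181.0], 0.88), ([167.0, 202.0], 0.58), ([354.0, 232.0], 0.43)]
cover_grip [([213.0, 169.0], 0.69), ([167.0, 198.0], 0.52), ([359.0, 221.0], 0.43)]
drive_unit [([215.0, 220.0], 0.62)]
port [([210.0, 178.0], 0.76)]
hub [([224.0, 213.0], 0.71)]
[[-0.962, 0.271, -0.0], [0.271, 0.962, -0.0], [0.0, -0.0, -1.0]]
```

View pics/scene.png

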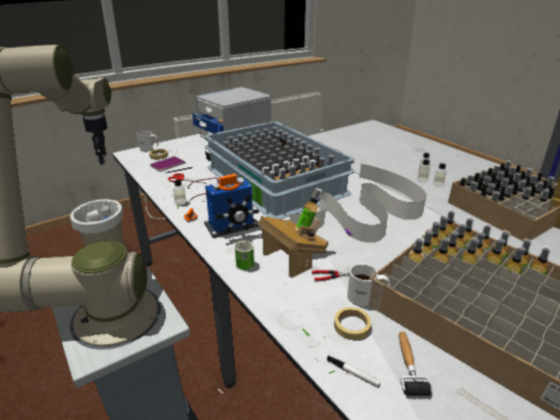

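View pics/side.png

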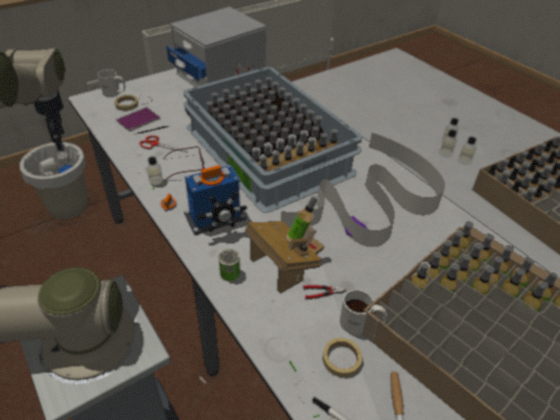

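Candidates for the cover in the scene picture:
- Orange piece on the drive at (228,184).
- Small orange piece on the bench at (190,214).
- Purple piece near (350,231).

I choose the one on the drive: it is orange, larger and sits on the port. Next I crop close to check it and triangulate.

```bash
python3 - <<'E'
from h import *
ims={c:env.get_image(c) for c in('scene','side')}
a,b=ims['scene'],ims['side']
cv2.imwrite('pics/crop.png',np.hstack([cv2.resize(a['image'][155:275,160:280],(400,400),interpolation=3),cv2.resize(b['image'][150:270,140:260],(400,400),interpolation=3)]))
def c(cam,t,ref):
    r=env.tip_of(cam,t); r=[x for x in r if np.hypot(*(np.array(x['centre'])-ref))<14]
    return r[0]['centre'] if r else None
for t,ra,rb,z in(('cover_grip',(229,180),(213,172),.197),('port',(226,183),(210,178),.165),('hub',(239,214),(224,213),.095),('drive_unit',(227,227),(215,222),0)):
    u,v=c('scene',t,ra),c('side',t,rb)
    print(t,u,v)
    if u is not None: print(' sc',atz(a,u,z).round(3))
    if v is not None: print(' si',atz(b,v,z).round(3))
    if u is not None and v is not None: print(' tri',tri(ray(a,u),ray(b,v)))
for t,z in (('labels',0),('sample_bottle',0),('tape',0),('white_mug',0)):
    for cam,im in ims.items():
        r=env.tip_of(cam,t); print(t,cam,[(atz(im,x['centre'],z)[:2].round(3).tolist(),round(x['conf'],2)) for x in r[:3]])
E
```

```text
cover_grip [227.0, 177.3] [215.3, 173.2]
 sc [0.486 0.219 0.197]
 si [0.498 0.204 0.197]
 tri (array([0.48633627, 0.19984218, 0.20478351]), np.float64(0.017598477735300374))
port [230.3, 185.1] [211.7, 179.4]
 sc [0.496 0.216 0.165]
 si [0.492 0.22  0.165]
 tri (array([0.49457879, 0.21915019, 0.16415642]), np.float64(0.0046620408771662234))
hub [238.1, 213.7] [220.7, 210.3]
 sc [0.475 0.133 0.095]
 si [0.481 0.152 0.095]
 tri (array([0.49788379, 0.18004202, 0.06413163]), np.float64(0.004744123350771015))
drive_unit None [215.4, 220.6]
 si [0.488 0.21  0.   ]
labels scene [([0.416, 0.001], 0.84)]
labels side [([0.413, -0.012], 0.71), ([0.61, 0.426], 0.59)]
sample_bottle scene [([0.395, 0.504], 0.53)]
sample_bottle side [([0.424, 0.5], 0.79), ([0.495, 0.226], 0.61)]
tape scene [([0.5, -0.398], 0.9)]
tape side []
white_mug scene [([0.616, -0.353], 0.62), ([0.417, -0.015], 0.31)]
white_mug side [([0.623, -0.346], 0.62)]
```

View pics/crop.png

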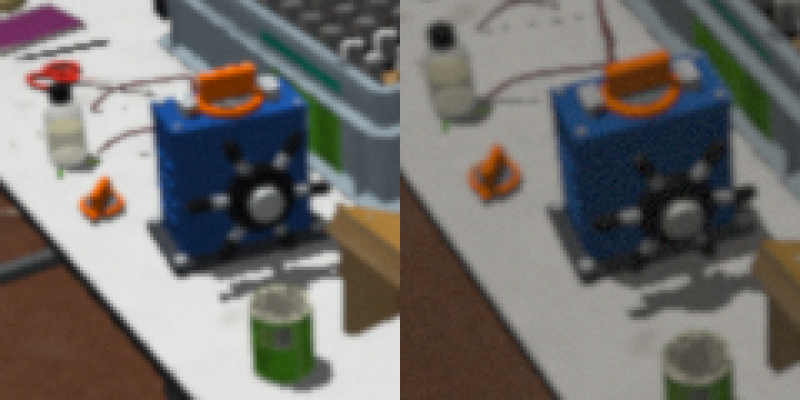

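The crop shows the orange cover with its grip bar on the drive at crop px (228,88), clamped between grey claws. The small orange look-alike stands on the bench at (100,200). Next I bring the wrist camera over the drive.

```bash
python3 -m pendant '[[1,-0.03,-0.015,-0.05,0,0,0],[1,-0.07,-0.04,-0.09,0,0,0],[1,-0.12,-0.065,-0.12,0,0,0],[1,-0.17,-0.09,-0.14,0,0,0],[1,-0.22,-0.12,-0.15,0,0,0]]' && python3 -m pendant '[[1,-0.05,-0.03,0,0,0,0],[1,-0.1,-0.06,0,0,0,0],[1,-0.15,-0.09,0,0,0,0],[1,-0.17,-0.1,0,0,0,0],[1,-0.17,-0.1,0,0,0,0]]'
python3 - <<'E'
from h import *
w=env.get_image('wrist'); cv2.imwrite('pics/w1.png',w['image'])
o=env.observe(); print(o['position'],o['q'],o['time_s']); print(np.round(w['pose'],3).tolist())
for t,z in (('cover_grip',.19),('port',.165),('cover',.157),('drive_unit',0),('hub',.095)):
    print(t,[(np.round(x['centre']).tolist(),atz(w,x['centre'],z)[:2].round(4).tolist(),round(x['conf'],2)) for x in env.tip_of('wrist',t)])
E
```

```text
time_s: 2.12
position: [0.3296, 0.3529, 0.3599]
tool_rot: [[-0.963, 0.271, 0.002], [0.271, 0.963, 0.001], [-0.001, 0.001, -1.0]]
ft_force: [0.5, 0.6, 1.1]
grip_width: 0.0853
gripper_force: 0.0
time_s: 2.75
position: [0.4655, 0.2113, 0.3583]
tool_rot: [[-0.962, 0.273, -0.001], [0.273, 0.962, 0.0], [0.001, -0.0, -1.0]]
ft_force: [-0.2, -0.1, 1.1]
grip_width: 0.0854
gripper_force: 0.0
[0.46468174 0.21211557 0.35864986] [ 1.12244042e+01  1.42025712e+01  6.13205513e+01  2.26053183e-02
  1.04498611e+02 -6.30097822e+01] 2.8
[[0.274, -0.92, -0.28, 0.396], [0.962, 0.262, 0.079, 0.232], [0.0, -0.291, 0.957, 0.524], [0.0, 0.0, 0.0, 1.0]]
cover_grip [([357.0, 97.0], [0.3944, 0.3212], 0.73), ([291.0, 208.0], [0.4953, 0.2205], 0.57), ([431.0, 83.0], [0.4014, 0.4015], 0.35)]
port []
cover [([290.0, 198.0], [0.4929, 0.222], 0.96), ([348.0, 96.0], [0.3901, 0.321], 0.79), ([196.0, 361.0], [0.7084, 0.0098], 0.45)]
drive_unit []
hub [([235.0, 197.0], [0.4841, 0.1405], 0.79)]
```

View pics/w1.png

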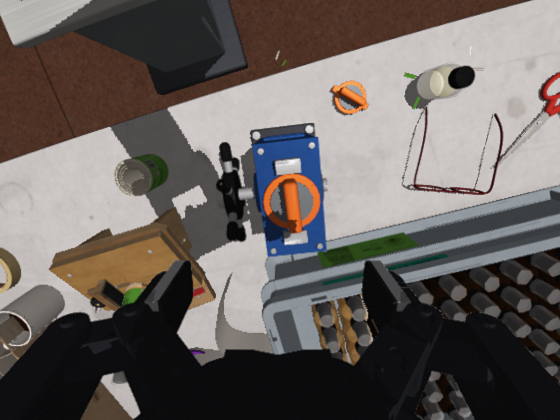

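The wrist view shows the drive with the orange cover at (291,202). Claws are at (288,166) and (295,238), the peg wheel is at (232,195), and the small look-alike at (350,97). I take a zoomed crop for the exact axis.

```bash
python3 - <<'E'
import cv2
i=cv2.imread('pics/w1.png')[115:265,205:345]; cv2.imwrite('pics/w1z.png',cv2.resize(i,(560,600),interpolation=2))
E
```

```text
(no output)
```

View pics/w1z.png

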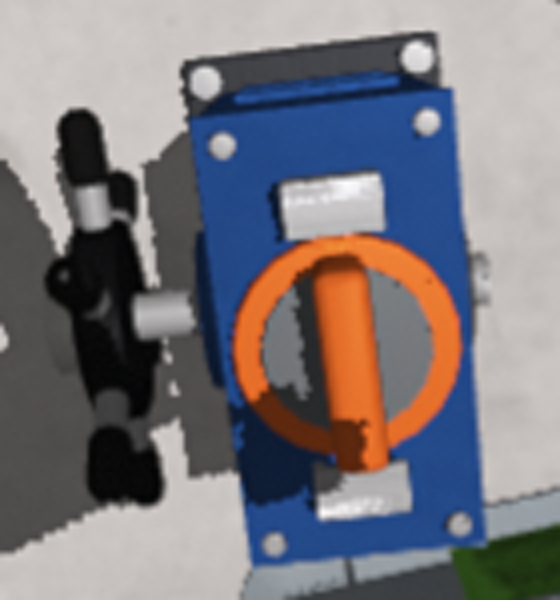

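The zoom shows the four housing bolts at crop px (222,146), (427,122), (274,544), (460,524). The orange disc centre is at (347,346), and the bar runs from (342,265) to (362,460).

```bash
python3 - <<'E'
from h import *
w=env.get_image('wrist')
f=lambda u,v,z:atz(w,(205+u/4,115+v/4),z)
b=np.array([f(*p,.166)[:2] for p in((222,146),(427,122),(274,544),(460,524))]);print(b.round(4),b.mean(0))
d=b[2:].mean(0)-b[:2].mean(0);e=b[[1,3]].mean(0)-b[[0,2]].mean(0)
print('yaw',np.degrees(np.arctan2(d[1],d[0])),np.degrees(np.arctan2(-e[0],e[1])),np.linalg.norm(d),np.linalg.norm(e))
print('disc',f(347,346,.173))
p,q=f(342,265,.204),f(362,460,.204);print('bar',p,q,(p+q)/2,np.degrees(np.arctan2(*(q-p)[1::-1])))
o=env.observe();print(o['position'],np.degrees(np.arctan2(-o['tool_rot'][0][1],o['tool_rot'][1][1])))
E
```

```text
[[0.4229 0.204 ]
 [0.4327 0.2656]
 [0.5539 0.1831]
 [0.5638 0.245 ]] [0.49334338 0.22440552]
yaw -9.011903962943254 -9.066138257106159 0.13267536179915213 0.06251221055049565
disc [0.49198137 0.22451734 0.173     ]
bar [0.46036109 0.22990166 0.204     ] [0.51809127 0.2205882  0.204     ] [0.48922618 0.22524493 0.204     ] -9.164419490135096
[0.4642987  0.21255176 0.35899456] -15.659003078769382
```

```bash
python3 -m pendant '[[1,-0.012,0.01,0.05,0,0,-0.06],[1,-0.023,0.019,0.1,0,0,-0.115],[1,-0.023,0.019,0.14,0,0,-0.115],[1,-0.023,0.019,0.162,0,0,-0.115],[1,-0.023,0.019,0.162,0,0,-0.115]]' 60 && python3 -m pendant '[[0,0,0,0,0,0,0],[0,0,0,0,0,0,0],[0,0,0,0,0,0,0],[0,0,0,0,0,0,0],[0,0,0,0,0,0,0]]' 60
```

```text
time_s: 3.72
position: [0.4913, 0.2241, 0.1957]
tool_rot: [[-0.987, 0.159, -0.003], [0.159, 0.987, -0.001], [0.003, -0.001, -1.0]]
ft_force: [-0.0, -0.0, 0.2]
grip_width: 0.0853
gripper_force: 0.0
time_s: 4.35
position: [0.4922, 0.2238, 0.1968]
tool_rot: [[-0.987, 0.159, 0.0], [0.159, 0.987, 0.0], [-0.0, 0.0, -1.0]]
ft_force: [0.6, -0.1, 1.0]
grip_width: -0.0
gripper_force: 0.0
```

```bash
python3 - <<'E'
from h import *
w=env.get_image('wrist'); s=env.get_image('side')
cv2.imwrite('pics/w2.png',np.hstack([cv2.resize(w['image'],(533,400)),cv2.resize(s['image'][140:260,160:240],(267,400),interpolation=2)]))
o=env.observe();print(o['grip_width'],o['gripper_force'])
E
```

```text
-4.998796244704615e-05 0.0
```

View pics/w2.png

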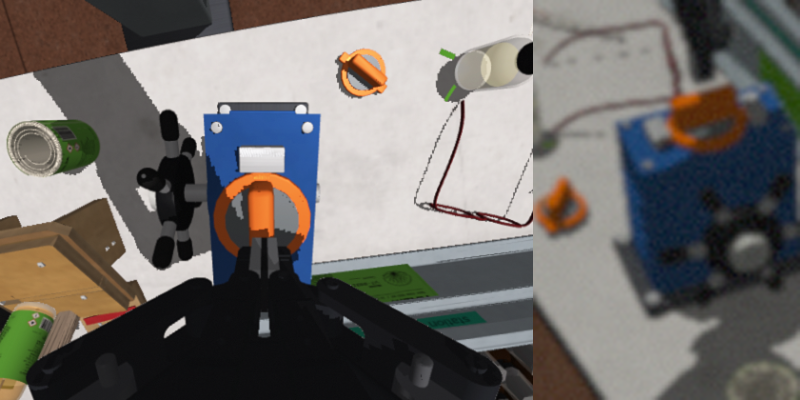

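```bash
python3 - <<'E'
from h import *
print(env.tcp_to_tips)
w=env.get_image('wrist'); k=420/400
cv2.imwrite('pics/w3.png',cv2.resize(w['image'][110:310,190:360],(680,600*4//3*0+800))[:600])
# crop scale 4
for n,p in (('tips',(.4922,.2238,.180)),('bar near',(.4604,.2295,.204)),('bar far',(.522,.2197,.204)),('bolt nL',(.4229,.204,.166)),('bolt nR',(.4327,.2656,.166))):
    u=proj(w,p); print(n,u.round(1),'w2',(u/k).round(1),'w3',((u-[190,110])*4).round(0))
E
```

```text
0.017
tips [276.7 234.1] w2 [263.5 223. ] w3 [347. 496.]
bar near [277.6 196.1] w2 [264.4 186.8] w3 [350. 345.]
bar far [277.8 293.3] w2 [264.6 279.4] w3 [351. 733.]
bolt nL [229.8 132.9] w2 [218.8 126.6] w3 [159.  92.]
bolt nR [325.3 132.6] w2 [309.8 126.3] w3 [541.  90.]
```

View pics/w3.png

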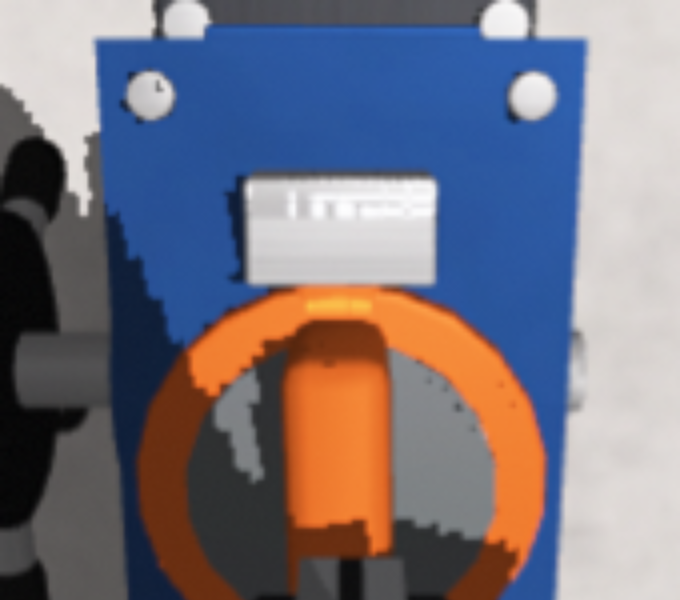

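The crop shows the bar centred near column 337, with the shut fingers coming in at (347,558). That is lower in the image than the projected tips, so I check the tip geometry in both views.

```bash
python3 - <<'E'
from h import *
w=env.get_image('wrist');o=env.observe();R=np.array(o['tool_rot']);p=np.array(o['position']);print(p,o['time_s'],o['q'])
for x in(-.011,0,.011):
  for z in(-.03,-.02,-.01,0,.01,.017): print(x,z,proj(w,p+R@[x,0,z]).round(0),end=' ')
  print()
# open view geometry: same camera-tool transform
C=np.array(w['pose']); print('cam in tool',(R.T@(C[:3,3]-p)).round(4))
for x in(0,.011):
  for z in(-.02,0,.004,.017): print('open',x,z,proj(w,p+R@[x,.0427,z]).round(0),proj(w,p+R@[x,-.0427,z]).round(0))
d=(ray(w,(276,251))[1]);c=R.T@(C[:3,3]-p);d=R.T@d
print('plane y=0 ray pts',[(round(z,3),(c+d*(z-c[2])/d[2]).round(3).tolist()) for z in(-.04,-.03,-.02,-.01,0,.017)])
E
```

```text
[0.49219859 0.22381324 0.196718  ] 4.55 [ 1.19009998e+01  2.13927873e+01  7.70479097e+01  1.33055247e-04
  8.15633261e+01 -6.89424368e+01]
-0.011 -0.03 [277. 286.] -0.011 -0.02 [277. 277.] -0.011 -0.01 [277. 268.] -0.011 0 [277. 260.] -0.011 0.01 [277. 253.] -0.011 0.017 [277. 249.] 
0 -0.03 [277. 268.] 0 -0.02 [277. 259.] 0 -0.01 [277. 251.] 0 0 [277. 244.] 0 0.01 [277. 238.] 0 0.017 [277. 234.] 
0.011 -0.03 [277. 248.] 0.011 -0.02 [277. 240.] 0.011 -0.01 [277. 234.] 0.011 0 [277. 227.] 0.011 0.01 [277. 222.] 0.011 0.017 [277. 218.] 
cam in tool [ 0.0723  0.0003 -0.1652]
open 0 -0.02 [354. 259.] [199. 259.]
open 0 0 [346. 244.] [207. 244.]
open 0 0.004 [345. 242.] [209. 242.]
open 0 0.017 [340. 234.] [213. 234.]
open 0.011 -0.02 [356. 240.] [198. 240.]
open 0.011 0 [347. 227.] [206. 227.]
open 0.011 0.004 [346. 225.] [208. 225.]
open 0.011 0.017 [341. 218.] [212. 218.]
plane y=0 ray pts [(-0.04, [0.014, -0.0, -0.04]), (-0.03, [0.009, -0.0, -0.03]), (-0.02, [0.005, -0.0, -0.02]), (-0.01, [0.0, -0.0, -0.01]), (0, [-0.005, -0.0, 0.0]), (0.017, [-0.012, -0.001, 0.017])]
```

The images say the fingertips sit about 45 mm further back than the text states, above the bar. I trust the picture: open, lower 40 mm and close again.

```bash
python3 -m pendant '[[1,0,-0.0015,0,0,0,0],[1,0,-0.0015,0,0,0,0],[1,0,-0.0015,0,0,0,0],[1,0,-0.0015,0.02,0,0,0],[1,0,-0.0015,0.035,0,0,0]]' 60 && python3 -m pendant '[[1,0,0,0.005,0,0,0],[0,0,0,0.005,0,0,0],[0,0,0,0.005,0,0,0],[0,0,0,0.005,0,0,0],[0,0,0,0.005,0,0,0]]' 60
```

```text
time_s: 5.18
position: [0.4918, 0.2223, 0.1611]
tool_rot: [[-0.987, 0.159, -0.0], [0.159, 0.987, -0.0], [0.0, -0.0, -1.0]]
ft_force: [-0.4, -0.0, -0.8]
grip_width: 0.0849
gripper_force: 0.0
time_s: 5.8
position: [0.4922, 0.2224, 0.1573]
tool_rot: [[-0.987, 0.159, 0.001], [0.159, 0.987, 0.0], [-0.001, 0.0, -1.0]]
ft_force: [-0.7, -0.4, 0.2]
grip_width: 0.0147
gripper_force: 58.6
```

```bash
python3 -m pendant '[[0,0,0,0,0,0,-0.17],[0,0,0,0,0,0,-0.34],[0,0,0,0,0,0,-0.51],[0,0,0,0,0,0,-0.68],[0,0,0,0,0,0,-0.85]]' 80 && python3 -m pendant '[[0,0,0,0,0,0,-0.17],[0,0,0,0,0,0,-0.34],[0,0,0,0,0,0,-0.42],[0,0,0,0,0,0,-0.42],[0,0,0,-0.004,0,0,-0.42]]' 80
```

```text
time_s: 6.42
position: [0.4922, 0.2224, 0.1573]
tool_rot: [[-0.768, -0.641, 0.001], [-0.641, 0.768, 0.0], [-0.001, -0.0, -1.0]]
ft_force: [-1.1, 0.7, 1.9]
grip_width: 0.0143
gripper_force: 82.1
time_s: 7.05
position: [0.4916, 0.2223, 0.1605]
tool_rot: [[-0.446, -0.895, -0.001], [-0.895, 0.446, -0.0], [0.001, 0.001, -1.0]]
ft_force: [0.2, 0.2, -2.6]
grip_width: 0.0145
gripper_force: 81.7
```

```bash
python3 -m pendant '[[0,0,0,-0.01,0,0,0],[0,0,0,-0.03,0,0,0],[0,0,0,-0.06,0,0,0],[0,0,0,-0.09,0,0,0],[0,0,0,-0.09,0,0,0]]' 80; python3 - <<'E'
from h import *
w=env.get_image('wrist');s=env.get_image('side')
cv2.imwrite('pics/w4.png',np.hstack([cv2.resize(w['image'],(533,400)),cv2.resize(s['image'][110:230,160:240],(267,400),interpolation=2)]))
print(env.observe()['q'])
E
```

```text
time_s: 7.68
position: [0.4927, 0.2225, 0.253]
tool_rot: [[-0.445, -0.896, 0.005], [-0.896, 0.445, 0.001], [-0.003, -0.004, -1.0]]
ft_force: [0.0, -0.3, -1.9]
grip_width: 0.0145
gripper_force: 81.7
[ 1.17490770e+01  1.92666581e+01  7.13763400e+01 -2.01863980e-04
  8.94146641e+01 -1.41842616e+02]
```

View pics/w4.png

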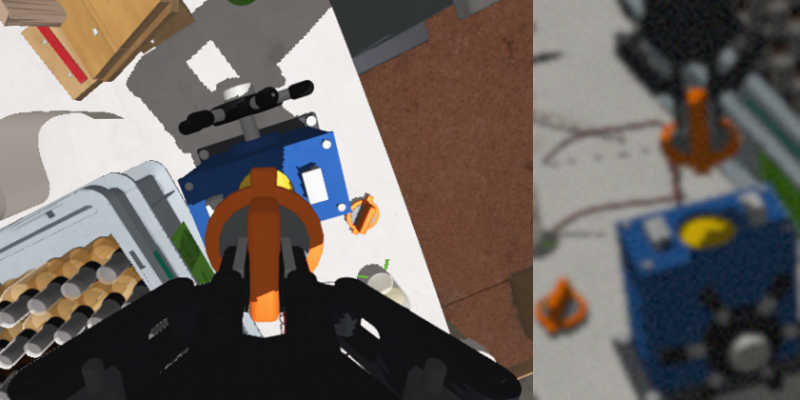

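The cover hangs in the gripper, clear of the drive, and the drum shows yellow through the port (side crop (708,232)). I carry it to the open bench.

```bash
python3 -m pendant '[[0,0.01,-0.004,-0.05,0,0,0.1],[0,0.06,-0.021,-0.055,0,0,0.27],[0,0.11,-0.039,-0.055,0,0,0.44],[0,0.16,-0.056,-0.055,0,0,0.61],[0,0.21,-0.074,-0.055,0,0,0.78]]' 80; python3 - <<'E'
from h import *
o=env.observe();R=np.array(o['tool_rot']);print(o['q']); print(R.T@(np.array([.44,-.20,.10])-o['position']))
E
```

```text
time_s: 8.4
position: [0.464, -0.0001, 0.3044]
tool_rot: [[-0.948, -0.319, -0.002], [-0.319, 0.948, 0.001], [0.002, 0.001, -1.0]]
ft_force: [1.1, -0.9, -1.4]
grip_width: 0.0144
gripper_force: 81.7
[-1.46806691e+01  9.83406641e+00  7.56064840e+01 -1.32281931e-03
  9.47017506e+01 -1.23276693e+02]
[ 0.08609795 -0.18206164  0.20435715]
```

```bash
python3 -m pendant '[[0,0.025,-0.052,0,0,0,0],[0,0.05,-0.104,0.01,0,0,0],[0,0.075,-0.156,0.05,0,0,0],[0,0.086,-0.182,0.1,0,0,0],[0,0.086,-0.182,0.15,0,0,0]]' 80; python3 -m pendant '[[0,0,0,0.05,0,0,0],[0,0,0,0.09,0,0,0],[0,0,0,0.12,0,0,0],[0,0,0,0.13,0,0,0],[0,0,0,0.13,0,0,0]]' 80
```

```text
time_s: 9.02
position: [0.4415, -0.2004, 0.1528]
tool_rot: [[-0.947, -0.321, -0.002], [-0.321, 0.947, 0.001], [0.001, 0.001, -1.0]]
ft_force: [1.1, 0.8, -2.1]
grip_width: 0.0148
gripper_force: 81.6
time_s: 9.65
position: [0.4423, -0.1985, 0.0255]
tool_rot: [[-0.946, -0.324, -0.001], [-0.324, 0.946, 0.001], [0.001, 0.001, -1.0]]
ft_force: [-0.4, 0.5, -0.4]
grip_width: 0.0142
gripper_force: 81.6
```

```bash
python3 -m pendant '[[0,0,0,0.008,0,0,0],[0,0,0,0.015,0,0,0],[0,0,0,0.019,0,0,0],[0,0,0,0.02,0,0,0],[0,0,0,0.02,0,0,0]]' 80; python3 -m pendant '[[0,0,0,0.002,0,0,0],[0,0,0,0.003,0,0,0],[0,0,0,0.003,0,0,0]]' 50
```

```text
time_s: 10.28
position: [0.4426, -0.1988, 0.0058]
tool_rot: [[-0.946, -0.324, 0.0], [-0.324, 0.946, -0.0], [-0.0, -0.0, -1.0]]
ft_force: [-0.5, 0.1, -2.0]
grip_width: 0.0144
gripper_force: 81.6
time_s: 10.65
position: [0.4425, -0.1987, 0.0027]
tool_rot: [[-0.946, -0.324, -0.0], [-0.324, 0.946, 0.0], [0.0, 0.0, -1.0]]
ft_force: [-1.2, -1.4, -1.5]
grip_width: 0.0147
gripper_force: 81.6
```

```bash
python3 -m pendant '[[0,0,0,0.001,0,0,0],[0,0,0,0.002,0,0,0],[0,0,0,0.002,0,0,0]]' 30; python3 -m pendant '[[0,0,0,0.001,0,0,0],[0,0,0,0.002,0,0,0],[0,0,0,0.002,0,0,0]]' 30
```

```text
time_s: 11.02
position: [0.4426, -0.1987, 0.0007]
tool_rot: [[-0.946, -0.324, -0.0], [-0.324, 0.946, 0.0], [0.0, 0.0, -1.0]]
ft_force: [0.3, -0.1, -1.3]
grip_width: 0.0144
gripper_force: 81.6
time_s: 11.4
position: [0.4426, -0.1988, -0.0002]
tool_rot: [[-0.946, -0.324, 0.001], [-0.324, 0.946, -0.001], [-0.0, -0.001, -1.0]]
ft_force: [-3.7, 2.3, 13.5]
grip_width: 0.015
gripper_force: 83.7
```

Contact with the bench is felt at about z = 0. I release and rise.

```bash
python3 -m pendant '[[0.4,0,0,0,0,0,0],[0.7,0,0,0,0,0,0],[1,0,0,0,0,0,0],[1,0,0,-0.01,0,0,0],[1,0,0,-0.05,0,0,0]]' 30; python3 -m pendant '[[1,0,0,-0.06,0,0,0],[1,0,0,-0.12,0,0,0],[1,0,0,-0.18,0,0,0],[1,0,0,-0.23,0,0,0],[1,0,0,-0.23,0,0,0]]' 30; python3 - <<'E'
from h import *
w=env.get_image('wrist');s=env.get_image('side');c=env.get_image('scene')
print(env.observe()['position'],env.observe()['q'])
print([(atz(w,x['centre'],0).round(3).tolist(),x['conf']) for x in env.tip_of('wrist','cover')])
print([(x['centre'],x['conf']) for x in env.tip_of('side','stripe')])
cv2.imwrite('pics/w5.png',np.vstack([np.hstack([cv2.resize(w['image'],(400,300)),cv2.resize(s['image'][170:290,130:290],(400,300),interpolation=2)]),np.hstack([cv2.resize(c['image'][165:285,160:320],(400,300),interpolation=2),cv2.resize(s['image'][250:370,210:370],(400,300),interpolation=2)])]))
E
```

```text
time_s: 12.02
position: [0.4417, -0.1982, 0.0485]
tool_rot: [[-0.946, -0.324, -0.003], [-0.324, 0.946, 0.002], [0.002, 0.003, -1.0]]
ft_force: [1.3, -0.2, 0.8]
grip_width: 0.085
gripper_force: 0.0
time_s: 12.65
position: [0.4433, -0.1992, 0.2828]
tool_rot: [[-0.946, -0.324, 0.006], [-0.324, 0.946, -0.005], [-0.004, -0.007, -1.0]]
ft_force: [0.2, -0.1, -0.4]
grip_width: 0.0852
gripper_force: 0.0
[ 0.44205085 -0.19833079  0.27782813] [-3.81992012e+01  1.26756483e+01  7.62138892e+01  3.64869033e-04
  9.12223911e+01 -1.47118223e+02]
[([0.443, -0.198, 0.0], 0.72)]
[]
```

View pics/w5.png

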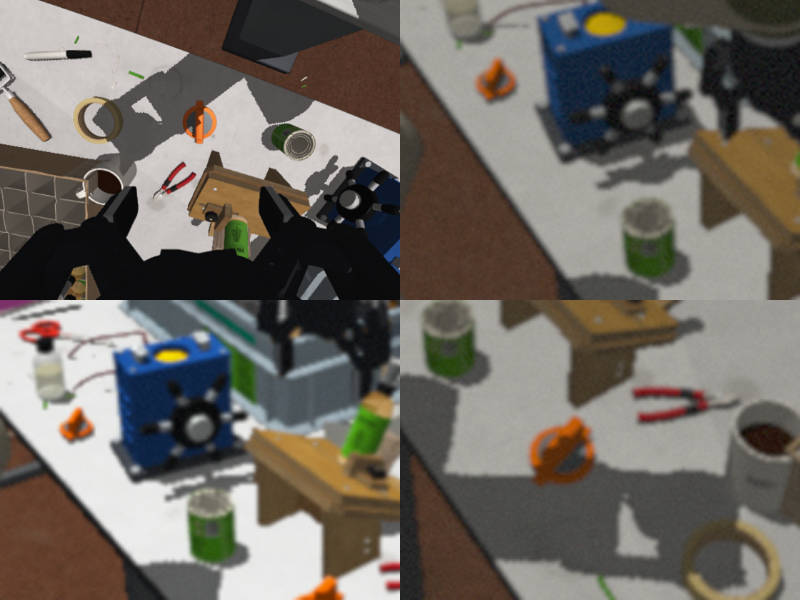

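The cover stands upright on the open bench (bottom-right panel (562,448)), and the bystanders are undisturbed. The port shows yellow, and the pegs lie roughly at ±30° from vertical. I go to the -x side of the wheel with the jaws shut and measure the peg phase numerically.

```bash
python3 -m pendant '[[0,-0.01,0.05,-0.01,0,0,0.1],[0,-0.02,0.1,-0.02,0,0,0.2],[0,-0.035,0.16,-0.02,0,0,0.3],[0,-0.047,0.22,-0.02,0,0,0.4],[0,-0.06,0.28,-0.02,0,0,0.488]]' 60; cat >> h.py <<'E'
YAW=np.radians(-9.05);EX=np.array([np.cos(YAW),np.sin(YAW),0]);EY=np.array([-np.sin(YAW),np.cos(YAW),0])
O=np.array([.492,.2245,0])
def W(x,y,z): return O+EX*x+EY*y+[0,0,z]
def togo(x,y,z):
    o=env.observe();R=np.array(o['tool_rot']);d=np.array(o['position'])-O
    print('drive pos',(d@EX).round(4),(d@EY).round(4),d[2].round(4),'yaw',np.degrees(np.arctan2(-R[0,1],R[1,1])).round(2),'q1,q6',np.round([o['q'][0],o['q'][5]],1),'t',o['time_s'])
    print('togo tool',(R.T@(W(x,y,z)-o['position'])).round(4))
def phase():
    for c in('scene','side'):
        im=env.get_image(c);g=cv2.GaussianBlur(im['image'],(3,3),0).max(2).astype(float);best=[]
        for a in range(0,60,2):
            v=[];
            for k in range(6):
                for r in np.arange(.062,.08,.003):
                    t=np.radians(a+60*k);u=proj(im,W(r*np.sin(t),-.092,.095+r*np.cos(t)))
                    v.append(g[int(round(u[1])),int(round(u[0]))])
            best.append((np.mean(v),a))
        best.sort();print(c,[(b,round(m)) for m,b in best[:5]],best[-1])
def red():
    w=env.get_image('wrist');u=np.array([proj(w,W(.027*np.cos(t),.027*np.sin(t),.165)) for t in np.linspace(0,6.28,40)])
    m=np.zeros((420,560),np.uint8);cv2.fillPoly(m,[u.round().astype(int)],1)
    h=cv2.cvtColor(w['image'],cv2.COLOR_BGR2HSV);H,S,V=h[...,0],h[...,1],h[...,2];m=m>0
    r=m&((H<8)|(H>170))&(S>120)&(V>50);y=m&(H>18)&(H<35)&(S>90);wh=m&(S<60)&(V>90)
    print('port px',m.sum(),'red',r.sum(),'yellow',y.sum(),'white',wh.sum())
    if r.sum()>3:
        c=np.argwhere(r).mean(0)[::-1];p=atz(w,c,.155)-O;print('stripe drive x at z.155',(p@EX).round(4))
    print('stripe',[(x['centre'],x['conf']) for x in env.tip_of('wrist','stripe')])
E
python3 - <<'E'
from h import *
phase();togo(-.09,-.082,.27)
im=env.get_image('wrist')
P=np.array([[0.274,-0.92,-0.28,0.396],[0.962,0.262,0.079,0.232],[0,-0.291,0.957,0.524],[0,0,0,1.]]);w=dict(im);w['pose']=P
for uv in((170,210),(215,295)):
    for z in(.1,.15):
        p=atz(w,uv,z)-O;print('stand',uv,z,(p@EX).round(3),(p@EY).round(3))
E
```

```text
time_s: 13.52
position: [0.4077, 0.0874, 0.2979]
tool_rot: [[-0.987, 0.161, -0.002], [0.161, 0.987, 0.0], [0.002, -0.0, -1.0]]
ft_force: [0.6, 0.4, 0.0]
grip_width: 0.0
gripper_force: 0.0
scene [(36, 38), (34, 40), (38, 42), (32, 44), (40, 50)] (np.float64(96.07142857142857), 56)
side [(34, 48), (36, 49), (38, 50), (32, 50), (40, 52)] (np.float64(74.69047619047619), 16)
drive pos -0.063 -0.146 0.2981 yaw -8.77 q1,q6 [ -3.9 -85.1] t 13.625
togo tool [0.0267 0.0641 0.0283]
stand (170, 210) 0.1 0.012 -0.185
stand (170, 210) 0.15 -0.0 -0.164
stand (215, 295) 0.1 0.167 -0.144
stand (215, 295) 0.15 0.136 -0.128
```

```bash
python3 -m pendant '[[0,0.013,0.03,0,0,0,0.005],[0,0.027,0.064,0.01,0,0,0.005],[0,0.027,0.064,0.028,0,0,0.005],[0,0.027,0.064,0.028,0,0,0.005]]' 60; python3 - <<'E'
from h import *
red();togo(-.075,-.082,.106)
E
```

```text
time_s: 14.18
position: [0.3917, 0.1522, 0.2694]
tool_rot: [[-0.987, 0.163, -0.004], [0.163, 0.987, -0.001], [0.004, -0.001, -1.0]]
ft_force: [-0.5, 0.0, 0.7]
grip_width: -0.0
gripper_force: 0.0
port px 1882 red 0 yellow 1380 white 8
stripe []
drive pos -0.087 -0.0871 0.2708 yaw -9.4 q1,q6 [  5.  -75.6] t 14.275
togo tool [-0.012   0.0052  0.1648]
```

```bash
python3 -m pendant '[[0,-0.006,0.005,0.05,0,0,0],[0,-0.012,0.005,0.1,0,0,0],[0,-0.012,0.005,0.13,0,0,0],[0,-0.012,0.005,0.14,0,0,0],[0,-0.012,0.005,0.14,0,0,0]]' 60 && python3 -m pendant '[[0,0,0,0.01,0,0,0],[0,0,0,0.02,0,0,0],[0,0,0,0.025,0,0,0],[0,0,0,0.025,0,0,0]]' 60; python3 -c "
from h import *
togo(0.005,-.082,.106);phase()"
```

```text
time_s: 14.9
position: [0.4052, 0.1557, 0.1313]
tool_rot: [[-0.987, 0.163, 0.001], [0.163, 0.987, 0.0], [-0.001, 0.0, -1.0]]
ft_force: [0.5, 1.1, -0.1]
grip_width: -0.0002
gripper_force: 0.0
time_s: 15.4
position: [0.4044, 0.156, 0.1054]
tool_rot: [[-0.987, 0.162, -0.001], [0.162, 0.987, -0.0], [0.001, -0.0, -1.0]]
ft_force: [-0.2, 0.4, 0.1]
grip_width: -0.0003
gripper_force: 0.0
drive pos -0.0757 -0.0814 0.1054 yaw -9.32 q1,q6 [  5.4 -75.3] t 15.4
togo tool [-0.0807 -0.0002 -0.0006]
scene [(36, 36), (34, 38), (38, 39), (32, 43), (40, 47)] (np.float64(95.11904761904762), 56)
side [(34, 48), (36, 48), (38, 49), (32, 50), (40, 51)] (np.float64(73.78571428571429), 12)
```

```bash
python3 -m pendant '[[0,-0.018,0,0,0,0,0],[0,-0.035,0,0,0,0,0],[0,-0.05,0,0,0,0,0],[0,-0.064,0,0,0,0,0],[0,-0.078,0,0,0,0,0]]' 60; python3 -m pendant '[[0,0,0,0,0,0,0]]' 60; python3 -c "
from h import *
togo(-0.075,-.082,.106);phase();red()"
```

```text
time_s: 16.12
position: [0.4836, 0.1432, 0.1099]
tool_rot: [[-0.987, 0.161, 0.007], [0.161, 0.987, -0.001], [-0.007, 0.001, -1.0]]
ft_force: [-7.1, -2.3, 33.3]
grip_width: -0.0004
gripper_force: 16.6
time_s: 16.25
position: [0.4859, 0.1428, 0.1099]
tool_rot: [[-0.987, 0.162, 0.012], [0.162, 0.987, -0.001], [-0.012, 0.001, -1.0]]
ft_force: [2.1, -3.6, 28.4]
grip_width: 0.0
gripper_force: 14.3
drive pos 0.0069 -0.0816 0.1099 yaw -9.33 q1,q6 [  3.  -77.6] t 16.25
togo tool [ 0.0819 -0.0008  0.0029]
scene [(46, 41), (48, 44), (44, 45), (42, 48), (50, 50)] (np.float64(82.28571428571429), 58)
side [(44, 45), (48, 45), (46, 46), (42, 50), (50, 50)] (np.float64(77.14285714285714), 24)
port px 10363 red 0 yellow 7530 white 11
stripe []
```

```bash
python3 -m pendant '[[0,-0.001,0,-0.03,0,0,0],[0,0,0,-0.075,0,0,0],[0,0.04,0,-0.075,0,0,0],[0,0.082,0,-0.075,0,0,0],[0,0.082,0,-0.075,0,0,0]]' 60;  python3 -c "
from h import *
togo(-0.075,-.082,.112);phase();red()"
```

```text
time_s: 17.08
position: [0.3991, 0.1571, 0.1813]
tool_rot: [[-0.987, 0.161, 0.001], [0.161, 0.987, 0.0], [-0.001, 0.0, -1.0]]
ft_force: [-0.0, -0.6, 0.3]
grip_width: 0.0002
gripper_force: 0.0
drive pos -0.0812 -0.0812 0.1813 yaw -9.26 q1,q6 [  5.6 -75.2] t 17.075
togo tool [-0.0061 -0.0008  0.0693]
scene [(46, 41), (48, 43), (44, 46), (42, 49), (50, 50)] (np.float64(88.4047619047619), 0)
side [(48, 46), (44, 46), (46, 47), (50, 50), (42, 50)] (np.float64(77.73809523809524), 20)
port px 3344 red 0 yellow 577 white 37
stripe []
```

```bash
python3 -m pendant '[[0,-0.006,0,0.03,0,0,0],[0,-0.006,0,0.055,0,0,0],[0,-0.006,0,0.063,0,0,0],[0,-0.025,0,0.063,0,0,0],[0,-0.045,0,0.063,0,0,0]]' 60; python3 -m pendant '[[0,-0.007,0,0,0,0,0],[0,-0.014,0,0,0,0,0],[0,-0.021,0,0,0,0,0],[0,-0.027,0,0,0,0,0],[0,-0.027,0,0,0,0,0]]' 60;  python3 -c "
from h import *
togo(-0,-.082,.118);phase();red()"
```

```text
time_s: 17.9
position: [0.4461, 0.1493, 0.1182]
tool_rot: [[-0.987, 0.162, 0.0], [0.162, 0.987, 0.0], [-0.0, 0.0, -1.0]]
ft_force: [-3.6, -0.4, 2.1]
grip_width: -0.0001
gripper_force: 2.0
time_s: 18.52
position: [0.4723, 0.145, 0.1177]
tool_rot: [[-0.987, 0.162, 0.001], [0.162, 0.987, 0.0], [-0.001, 0.0, -1.0]]
ft_force: [-0.2, -0.1, -0.5]
grip_width: -0.0003
gripper_force: 0.0
drive pos -0.007 -0.0816 0.1177 yaw -9.33 q1,q6 [  3.3 -77.4] t 18.525
togo tool [-0.007  -0.0003 -0.0003]
scene [(12, 33), (14, 34), (10, 35), (16, 39), (8, 43)] (np.float64(88.16666666666667), 56)
side [(8, 46), (10, 47), (6, 47), (4, 48), (12, 49)] (np.float64(73.69047619047619), 30)
port px 8665 red 0 yellow 6064 white 9
stripe [([444.5, 298.1], 0.72)]
```

```bash
python3 -m pendant '[[0,-0.004,0,0,0,0,0],[0,-0.008,0,0,0,0,0],[0,-0.012,0,0,0,0,0],[0,-0.015,0,0,0,0,0],[0,-0.015,0,0,0,0,0]]' 60;  python3 -c "
from h import *
togo(-0.07,-.082,.118);phase();red()"
```

```text
time_s: 19.35
position: [0.4869, 0.1425, 0.1178]
tool_rot: [[-0.987, 0.162, 0.001], [0.162, 0.987, -0.0], [-0.001, -0.0, -1.0]]
ft_force: [-2.6, 0.7, -1.2]
grip_width: 0.0001
gripper_force: 0.9
drive pos 0.0079 -0.0818 0.1178 yaw -9.33 q1,q6 [  2.9 -77.7] t 19.35
togo tool [ 0.0779 -0.0006 -0.0003]
scene [(28, 36), (26, 37), (30, 37), (24, 42), (32, 44)] (np.float64(95.11904761904762), 54)
side [(26, 47), (28, 47), (24, 48), (30, 49), (22, 51)] (np.float64(69.57142857142857), 58)
port px 9576 red 0 yellow 7097 white 15
stripe []
```

```bash
python3 -m pendant '[[0,0.002,0,-0.03,0,0,0],[0,0.004,0,-0.068,0,0,0],[0,0.04,0,-0.068,0,0,0],[0,0.085,0,-0.068,0,0,0],[0,0.085,0,-0.03,0,0,0]]' 60; python3 -m pendant '[[0,0,0,0.02,0,0,0],[0,0,0,0.03,0,0,0],[0,-0.015,0,0.03,0,0,0],[0,-0.03,0,0.03,0,0,0],[0,-0.04,0,0.03,0,0,0]]' 60;  python3 -c "
from h import *
togo(-0.018,-.082,.118);phase();red()"
```

```text
time_s: 20.18
position: [0.4025, 0.1569, 0.1498]
tool_rot: [[-0.987, 0.161, 0.008], [0.161, 0.987, 0.001], [-0.008, 0.002, -1.0]]
ft_force: [1.4, -0.6, -1.0]
grip_width: 0.0001
gripper_force: 0.0
time_s: 20.8
position: [0.4434, 0.1496, 0.1183]
tool_rot: [[-0.987, 0.162, 0.001], [0.162, 0.987, 0.0], [-0.001, 0.0, -1.0]]
ft_force: [-3.6, -0.4, 3.3]
grip_width: -0.0002
gripper_force: 1.8
drive pos -0.0362 -0.0816 0.1183 yaw -9.35 q1,q6 [  4.1 -76.5] t 20.8
togo tool [-0.0182 -0.0003  0.0003]
scene [(46, 42), (48, 44), (44, 46), (42, 49), (50, 52)] (np.float64(88.66666666666667), 0)
side [(48, 44), (46, 46), (44, 46), (50, 47), (52, 51)] (np.float64(77.26190476190476), 20)
port px 7119 red 1197 yellow 859 white 50
stripe drive x at z.155 -0.0114
stripe [([422.8, 311.1], 0.83)]
```

```bash
python3 -m pendant '[[0,-0.005,0,0,0,0,0],[0,-0.01,0,0,0,0,0],[0,-0.014,0,0,0,0,0],[0,-0.018,0,0,0,0,0],[0,-0.018,0,0,0,0,0]]' 60;  python3 -c "
from h import *
togo(-0.016,-.082,.118);phase();red()"
```

```text
time_s: 21.62
position: [0.4604, 0.1469, 0.1177]
tool_rot: [[-0.987, 0.162, 0.001], [0.162, 0.987, -0.0], [-0.001, 0.0, -1.0]]
ft_force: [0.4, -0.5, -0.2]
grip_width: -0.0
gripper_force: 0.0
drive pos -0.019 -0.0816 0.1177 yaw -9.34 q1,q6 [  3.6 -77. ] t 21.625
togo tool [-0.003  -0.0004 -0.0003]
scene [(2, 40), (0, 44), (4, 44), (58, 49), (6, 50)] (np.float64(80.61904761904762), 46)
side [(58, 40), (56, 41), (54, 43), (0, 43), (52, 46)] (np.float64(77.02380952380952), 24)
port px 8032 red 1662 yellow 931 white 1803
stripe drive x at z.155 0.0019
stripe []
```

```bash
python3 -m pendant '[[0,0.015,0,0,0,0,0],[0,0.02,0,-0.05,0,0,0],[0,0.03,0,-0.11,0,0,0],[0,0.04,0.03,-0.16,0,0,0],[0,0.04,0.06,-0.17,0,0,0]]' 60; python3 -m pendant '[[0,0,0,0,0,0,0],[0,0,0,0,0,0,0]]'; python3 - <<'E'
from h import *
phase();red()
w=env.get_image('wrist');s=env.get_image('side')
u,v=proj(w,W(0,0,.165)).round().astype(int);print(u,v)
for x in (-.006,0,.006): print(x,proj(w,W(x,0,.155)).round(1)-[u,v])
a=w['image'][max(0,v-60):v+60,max(0,u-60):u+60]
cv2.imwrite('pics/w6.png',np.hstack([cv2.resize(a,(400,400),interpolation=2),cv2.resize(s['image'][150:350,170:370],(400,400),interpolation=2)]))
print(env.observe()['ft_force'],[(atz(s,x['centre'],0).round(3).tolist()) for x in env.tip_of('side','cover')])
E
```

```text
time_s: 22.45
position: [0.4296, 0.2136, 0.2913]
tool_rot: [[-0.987, 0.162, 0.006], [0.162, 0.987, 0.001], [-0.006, 0.002, -1.0]]
ft_force: [0.7, -0.0, -1.1]
grip_width: -0.0004
gripper_force: 0.0
time_s: 22.7
position: [0.4293, 0.2122, 0.287]
tool_rot: [[-0.987, 0.162, -0.002], [0.162, 0.987, -0.001], [0.001, -0.001, -1.0]]
ft_force: [0.2, 0.7, 0.2]
grip_width: 0.0002
gripper_force: 0.0
scene [(2, 40), (4, 43), (0, 44), (6, 49), (58, 50)] (np.float64(86.80952380952381), 46)
side [(58, 39), (56, 41), (0, 41), (2, 43), (54, 44)] (np.float64(77.0952380952381), 24)
port px 1876 red 412 yellow 233 white 536
stripe drive x at z.155 0.0016
stripe [([294.8, 247.6], 0.77)]
298 249
-0.006 [-0.8 -8.6]
0 [-0.9 -3.6]
0.006 [-0.9  1.4]
[ 0.40145548 -0.05209501  0.14758062] [[0.448, -0.191, 0.0], [0.392, 0.362, 0.0], [0.537, 0.238, 0.0], [0.842, -0.072, 0.0]]
```

View pics/w6.png

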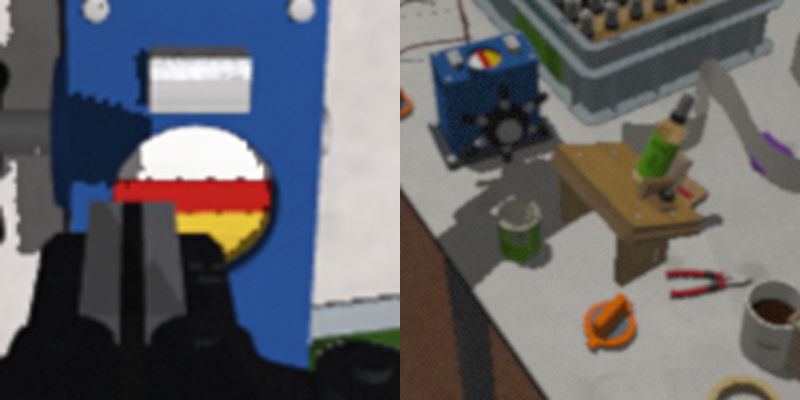

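The stripe lies across the middle of the open port (crop (225,196)), about 1.5–3 mm from dead centre, or 2–3°. The cover stands upright on the bench at (610,322), and the robot is clear of everything. I hand in.

```bash
python3 -c "
from rig import env
print(env.close_job())"
```

```text
the job is handed in; nothing more can be done
None
```

The job is handed in with no verdict returned: the cover is off and stands grip bar up on the open bench, the red stripe sits 2–3° from the top of the port by my measurement (limit 7°), and the bystanders look undisturbed.

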